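# Separate jammed screw cups and set them out by size beside an open power supply

## Robot

A 6-joint arm with a two-finger parallel gripper is mounted at the origin on the work surface. World frame = base frame: x ahead of the robot, y to its left, z up, the work surface at z = 0. Lengths are in mm, angles in rad, forces in N, time in s.
With the tool pointing down it reaches from about 275 to 750 mm from the base axis. Payload 10.2 kg.
Tool frame: the origin (TCP) lies at the very end of the fingers, on their centre line; the grasp point (between the pads) lies behind it (env.tcp_to_grasp is the z of the grasp point in the tool frame, in mm); z points along the fingers, y is the line along which they close (so a half turn about z gives the same grasp; the last joint's range is limited). The gripper opens to 88 mm and grips with 3 to 60 N. Pads are 18 mm wide; open, the fingers measure 123 mm over their backs; the gripper's body (75 mm by 187 mm) begins 45 mm behind the grasp point.
Start: joints at [-1.389, 0.313, 1.498, -0, 1.331, -0.223], TCP at [206.751, -482.582, 238.72] pointing down, gripper open.
Joint ranges: [-2.94, 2.94], [-0.97, 2.17], [0.19, 2.56], [-1.23, 4.37], [0.02, 3.11], [-2.88, 2.88]. Speed limits (rad/s): [2.39, 2.39, 3.01, 3.14, 3.14, 3.14].

## Interface

Orientations are given as a 3x3 rotation matrix whose columns are the frame's x, y, z axes.
In Python, from station import env gives the robot as it stands. Calls block until the motion is done:
- env.movep(position, orientation): joint-space move of the TCP to a pose.
- env.move_straight(position, attitude=None, v=150): straight line of the TCP; attitude=None keeps the orientation; v is the mean speed in mm/s.
- env.move_joints(angles): joint-space move.
- env.grip(opening, grasp_force=None): finger opening in mm; grasp_force is the grip in N (None keeps the last); returns when the fingers have stopped.
- env.hold(seconds).
- env.solve_ik(position, orientation): joint angles nearest the present ones, or None.
- env.capture(name): name is "side" or "top"; returns the picture (400x640x3 uint8, blue, green, red); there is no depth.
- env.calibration(name): a dict with "fovy" (degrees; the focal length in pixels is half the picture's height over the tangent of half this angle, whatever the lens; pixels are square), "cx", "cy" (the principal point, pixels), "position" and "attitude" of the camera in the world. Camera axes: x right, y down, z forward; pixel columns grow to the right and rows downward; lengths in mm; the calibration is good to about 2 mm. A picture is of the moment at which its call begins. calibration takes no time and is no camera call.
A pose or a line that the arm cannot do raises env.IKError and nothing moves.
- env.job_done(): hands the job in; it is judged then, once.
Readings, each from a call of its own:
- env.get_time(): time.
- env.get_qpos(): joint angles.
- env.get_dq(): joint speeds.
- env.get_tau(): joint torques, N m.
- env.get_position(): TCP position.
- env.get_ee_rot(): TCP orientation.
- env.get_contact_force(): force on the tool from outside, world axes, zero at the start.
- env.get_ft_torque(): the same for the moment, N m.
- env.get_gripper_width(): finger opening in mm.
- env.get_grip_force(): force on a finger pad.
Only numpy, scipy, OpenCV 4.12 (cv2) and the standard library are available. Lean on these libraries where they do the work, as an engineer would, in place of code of your own. Each camera call takes 0.05 s, during which the arm holds its last target. There are 200 camera calls.

## Task

The three steel screw cups are jammed one inside another. Ease them apart and stand them upright in the white tray, one to each bay in order of size, with the smallest in the bay beside the open power supply and the largest in the bay at the other end. Do not drop or tip over any cup, and leave everything else on the bench where it is.

Things in the scene. Friction and masses are not known exactly. Their poses are not given: they have to be found in the camera images.
- small_mid (a point): Smallest steel cup, round, open on top, 50 mm tall; its collar (top 15 mm, upright) is 46 mm across outside, its rubber foot 36 mm; about 0.14 kg. The point is on its axis, 25 mm above its underside; z to its mouth. Starts innermost, rim 12 mm above the medium cup's rim, 78 mm above the bench. Its foot's rubber lugs grip the medium cup for the first 6 mm of lift, with 2 to 5 N beyond its weight.
- medium_mid (a point): Middle steel cup: 52 mm tall, collar (top 15 mm) 57 mm across outside, foot 45 mm, inner floor 14 mm above its underside; about 0.26 kg. The point is on its axis, 26 mm above its underside; z to its mouth. Starts inside the large cup, rim 12 mm above the large cup's rim, 66 mm above the bench. Its foot's rubber lugs grip the large cup for the first 6 mm of lift, with 2 to 4 N beyond its weight.
- large_mid (a point): Largest steel cup: 54 mm tall, collar (top 15 mm) 68 mm across outside, foot 55 mm, inner floor 14 mm above its underside; about 0.44 kg. The point is on its axis, 27 mm above its underside; z to its mouth. Starts on the bench, loose, with the others in it. Only its weight (over 4 N) holds it down when the medium cup is drawn out of it, so draw that slowly and straight up.
- tray: White plastic tray, fixed to the bench, 112 mm (its x) by 330 mm (its y) by 26 mm tall, with 4 mm walls and floor and two dividers across its length, 23 mm high, making three equal bays 104 mm by about 105 mm. Origin: centre of its underside.
- bay_left (a point): Centre of the floor (top face, 4 mm above the bench) of the tray's end bay on its +y side; axes as the tray's.
- bay_mid (a point): Centre of the floor of the tray's middle bay; axes as the tray's.
- bay_right (a point): Centre of the floor of the tray's end bay on its -y side; axes as the tray's.
- psu: The open power supply: aluminium chassis 210 mm (its x) by 100 mm (its y) by 58 mm tall, cover off, with board, fins, capacitors and fan showing; fixed, it stands at one end of the tray, at the +y end or the -y end. Origin: centre of its underside.
- meter: Black hand-held multimeter lying flat, 170 mm (its x) by 84 mm by 46 mm tall, at the tray's other end; loose. Origin: centre of its underside.
- reel: Reel of solder standing on its flange, 52 mm in diameter, 40 mm tall, loose, near the nest of cups. Origin: centre of its underside.
- driver: Screwdriver 170 mm long lying along its x on the bench, loose, near the nest of cups. Origin: on the bench under the screwdriver.
- capacitor: Black can capacitor standing upright, 35 mm in diameter, 49 mm tall, loose. Origin: centre of its underside.
- adaptor: Black plug-in adaptor block, 75 by 50 by 44 mm, loose. Origin: centre of its underside.
- board: Small green circuit board, 85 by 55 by 20 mm, loose. Origin: centre of its underside.
- cutters: Side cutters lying flat, about 110 mm long, 10 mm thick, loose. Origin: under the pivot.
Not all that is in view belongs to the job. What is shaped like the part that bears small_mid but brown is not meant. Leave any orange look-alike of the psu alone.

How it is judged:
By the outcome, as a careful person would: the job done as asked, in the order asked, and still so for the second after the job is handed in, with the robot touching nothing.
It also fails if it takes over 64 s, if anything falls off the work surface, if the arm or the gripper's body presses on something with over 40 N, if the wrist force passes 120 N, or if a joint passes its speed limit or range.

## Working session

There is one attempt and no reset: what is moved stays moved. The work goes in short steps, each a Python script; the robot and the scene stay as the last script left them, time stands still between calls to the robot, and variables do not carry over. Pictures are saved under pics/ and viewed, at most 10 in all, crops included, and the job is handed in when it is done.

```bash
ls; mkdir -p pics; python3 - <<'E'
from station import env
import cv2
for n in("top","side"):
    cv2.imwrite(f"pics/{n}0.png",env.capture(n)); print(n,env.calibration(n))
print(env.tcp_to_grasp,env.get_ee_rot(),env.get_time())
E
```

```text
pics
top {'fovy': 57.85550392992836, 'cx': 315.2397066246533, 'cy': 193.71763396519447, 'position': array([ 293.73013451,   18.28879254, 1268.38330773]), 'attitude': array([[-0.00438432, -0.99156591,  0.12952928],
       [-0.99980942,  0.00188243, -0.01943139],
       [ 0.01902367, -0.12958978, -0.99138519]])}
side {'fovy': 43.11490172620003, 'cx': 324.2603260092681, 'cy': 200.58317284040822, 'position': array([ 234.3447775 , 1188.67630986,  923.46960706]), 'attitude': array([[-0.98184449, -0.12540646,  0.1423187 ],
       [-0.18888845,  0.57758442, -0.79417718],
       [ 0.01739389, -0.80664085, -0.59078591]])}
-18.700000000000003 [[ 9.19185780e-01  3.93824138e-01 -2.23794790e-04]
 [ 3.93824128e-01 -9.19185113e-01  1.13338296e-03]
 [ 2.40644728e-04 -1.12992529e-03 -9.99999333e-01]] 0.1
```

View pics/top0.png

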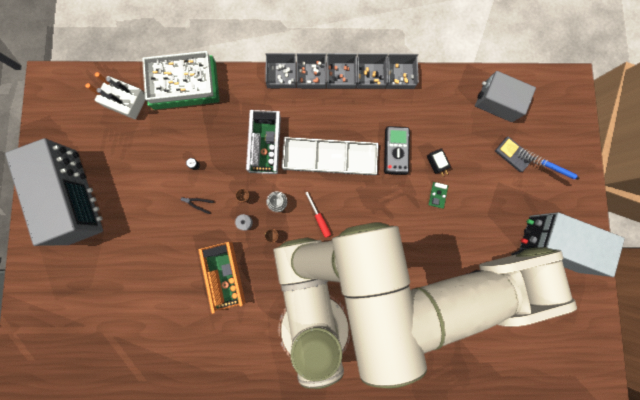

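View pics/side0.png

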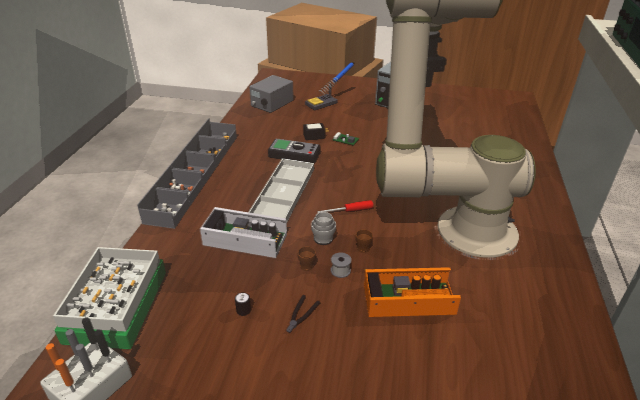

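Top view: the nest is at (277,201). The aluminium PSU is at (263,140), on the +y end of the tray at (330,156), and the meter is at (397,150). Possible mix-ups are the brown cups (243,196) and (274,236), the reel (244,222), the capacitor (193,163) and the orange PSU (221,276). I choose the steel nest and the aluminium PSU, and check with a close crop.

```bash
cat > h.py <<'E'
import numpy as np, cv2
from station import env
def K(n):
    c=env.calibration(n); return c,200/np.tan(np.radians(c["fovy"])/2)
def ray(n,u,v):
    c,f=K(n); d=np.array(c["attitude"])@[(u-c["cx"])/f,(v-c["cy"])/f,1.]; return np.array(c["position"]),d
def plane(n,u,v,z):
    o,d=ray(n,u,v); return o+d*(z-o[2])/d[2]
def proj(n,p):
    c,f=K(n); q=np.array(c["attitude"]).T@(np.array(p)-c["position"]); return f*q[0]/q[2]+c["cx"],f*q[1]/q[2]+c["cy"]
E
python3 - <<'E'
from h import *
t=cv2.imread("pics/top0.png");s=cv2.imread("pics/side0.png")
a=cv2.resize(t[170:250,230:310],(400,400),interpolation=cv2.INTER_CUBIC)
b=cv2.resize(s[195:275,285:365],(400,400),interpolation=cv2.INTER_CUBIC)
cv2.imwrite("pics/crop.png",np.hstack([a,b]))
# tray: white mask
for n,im,r in(("top",t,(275,385,130,180)),("side",s,(245,320,155,225))):
    hsv=cv2.cvtColor(im,cv2.COLOR_BGR2HSV); m=((hsv[...,1]<60)&(hsv[...,2]>120)).astype(np.uint8)
    M=np.zeros_like(m);x0,x1,y0,y1=r;M[y0:y1,x0:x1]=m[y0:y1,x0:x1]
    M=cv2.morphologyEx(M,cv2.MORPH_CLOSE,np.ones((5,5)))
    c=max(cv2.findContours(M,0,2)[0],key=cv2.contourArea); b=cv2.boxPoints(cv2.minAreaRect(c))
    h=cv2.approxPolyDP(cv2.convexHull(c),4,True)[:,0]
    for nm,P in(("box",b),("poly",h)):
        print(n,nm,[(tuple(np.round(p,1).tolist()),plane(n,*p,26)[:2].round().tolist()) for p in P])
E
```

```text
top box [((281.3999938964844, 168.89999389648438), [544.0, 112.0]), ((283.70001220703125, 136.0), [662.0, 105.0]), ((378.20001220703125, 142.5), [639.0, -230.0]), ((375.8999938964844, 175.39999389648438), [520.0, -219.0])]
top poly [((284, 137), [658.0, 103.0]), ((377, 143), [637.0, -225.0]), ((376, 174), [525.0, -219.0]), ((283, 168), [547.0, 106.0])]
side box [((242.1999969482422, 218.0), [664.0, 114.0]), ((275.8999938964844, 145.6999969482422), [678.0, -302.0]), ((313.3999938964844, 163.1999969482422), [526.0, -217.0]), ((279.70001220703125, 235.39999389648438), [539.0, 167.0])]
side poly [((313, 163), [527.0, -218.0]), ((285, 224), [538.0, 115.0]), ((245, 218), [656.0, 113.0]), ((282, 158), [636.0, -227.0])]
```

View pics/crop.png

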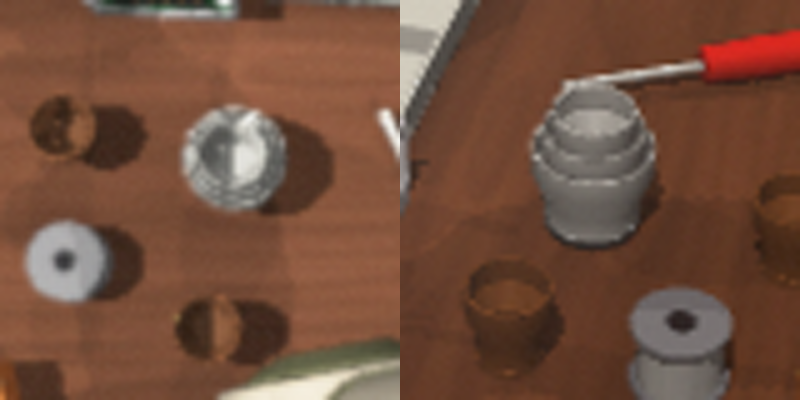

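The crop confirms a three-stepped steel nest, mouth centre near (276.5,201) top and (324,217) side. The brown cups and reel stand clear of it. Now I refine the position and plan the orientation.

```bash
python3 - <<'E'
from h import *
t=cv2.imread("pics/top0.png");s=cv2.imread("pics/side0.png")
for n,im,r in(("top",t,(260,296,185,220)),("side",s,(305,342,205,250))):
    hsv=cv2.cvtColor(im,cv2.COLOR_BGR2HSV);x0,x1,y0,y1=r
    m=np.zeros((400,640),np.uint8);m[y0:y1,x0:x1]=((hsv[...,1]<70)&(hsv[...,2]>60))[y0:y1,x0:x1]
    m=cv2.morphologyEx(m,cv2.MORPH_OPEN,np.ones((3,3)))
    c=max(cv2.findContours(m,0,2)[0],key=cv2.contourArea)
    print(n,cv2.boundingRect(c),cv2.minEnclosingCircle(c),cv2.fitEllipse(c))
# outer of top view ~ large collar rim z~54..
for z in (54,60,66): print(z,plane("top",276.6,201.2,z).round(1))
print("side rim z78",plane("side",324.0,217.4,78).round(1))
for nm,p,z in (("brown1",(242.7,195.5),50),("brown2",(272,235.5),50),("reel",(243,222),40),("tip",(307,193),5),("drvend",(328,237),15),("psu",(280,172),58)): print(nm,plane("top",*p,z).round())
E
```

```text
top (266, 191, 21, 21) ((276.3239440917969, 201.3309783935547), 10.740455627441406) ((276.5850830078125, 201.1996612548828), (19.93593978881836, 20.582122802734375), 104.27157592773438)
side (312, 210, 24, 34) ((323.0, 226.5), 16.978025436401367) ((323.1769104003906, 227.11708068847656), (22.18974494934082, 33.835750579833984), 0.5288320183753967)
54 [427.2 124.8  54. ]
60 [426.6 124.3  60. ]
66 [425.9 123.7  66. ]
side rim z78 [424.2 127.9  78. ]
brown1 [447. 240.  50.]
brown2 [313. 139.  50.]
reel [358. 239.  40.]
tip [461.  23.   5.]
drvend [307. -50.  15.]
psu [526. 114.  58.]
```

```bash
cat >> h.py <<'E'
ty=np.array([.066,.998,0]); ty/=np.linalg.norm(ty); tx=np.array([ty[1],-ty[0],0])
TC=np.array([592,-59,0.]); Z=np.array([0,0,-1.])
R=np.column_stack([np.cross(tx,Z),tx,Z])
def fz(): return round(float(env.get_contact_force()[2]),2)
def pick(x,y,tip,force,op):
    env.movep([x,y,tip+60],R); env.grip(op); env.move_straight([x,y,tip],v=100)
    print("at",env.get_position().round(1),"F",env.get_contact_force().round(1))
    env.grip(20,force); print("w",env.get_gripper_width(),"gf",env.get_grip_force(),"F",env.get_contact_force().round(1),env.get_position().round(1))
def draw(tip,h,up):
    p=env.get_position().copy()
    for i in range(1,h//2+1):
        env.move_straight([p[0],p[1],tip+2*i],v=12); print(fz(),end=" ")
    print("w",env.get_gripper_width(),"t",env.get_time()); env.move_straight([p[0],p[1],up],v=150)
def place(off,tip,up):
    b=TC+ty*off; p=env.get_position()
    env.move_straight([b[0],b[1],p[2]],v=250); env.move_straight([b[0],b[1],tip+7],v=150); env.hold(.2); f0=fz()
    for d in range(5,-2,-1):
        env.move_straight([b[0],b[1],tip+d],v=30); f=fz()
        if f>f0+1: break
    print("touch d",d,f0,f); env.grip(88); env.move_straight([b[0],b[1],up],v=200); print("t",env.get_time())
E
python3 - <<'E'
from h import *
pick(426,125.5,67.3,25,64)
draw(67.3,12,130); print(fz(),env.get_time())
s=env.capture("side"); t=env.capture("top")
cv2.imwrite("pics/l1.png",np.hstack([cv2.resize(s[140:260,260:380],(480,480)),cv2.resize(t[170:250,240:290],(300,480))]))
E
```

```text
at [426.3 125.5  67.7] F [-0.5 -0.2 -0.1]
w 45.952401001788715 gf 25.00345869921148 F [2.1 0.3 3.6] [426.6 125.5  67.8]
-3.53 -4.17 -2.16 -0.57 -2.13 -1.24 w 46.19454705294789 t 6.0417
-1.3 6.5333
```

View pics/l1.png

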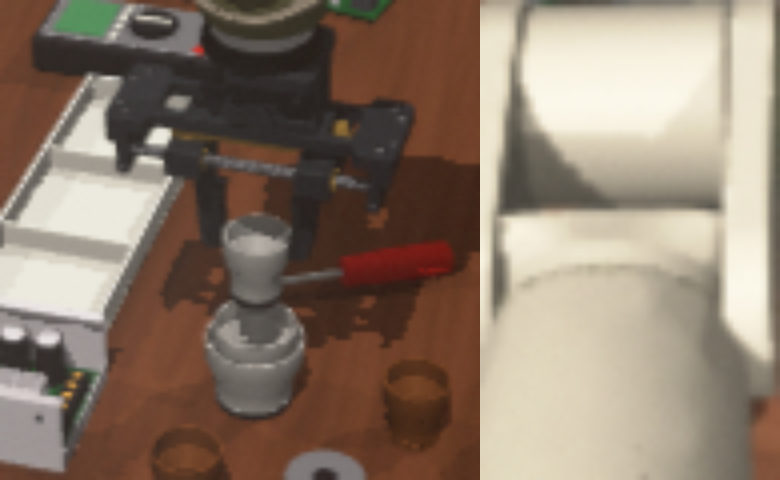

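The small cup is drawn out upright and the lower two still stand nested. The cup looks slightly toward +y of the finger line (rim centre near side (324.3,198.8)), so I check that while placing it.

```bash
python3 - <<'E'
from h import *
print(plane("side",324.25,198.75,140.7),env.get_position())
p=env.get_position().copy(); env.move_straight([p[0],p[1],175],v=150)
place(108.7,67.3-28+4,150)
b=TC; env.movep([b[0],b[1]-150,200],R)
s=env.capture("side"); t=env.capture("top")
cv2.imwrite("pics/l2.png",np.hstack([cv2.resize(s[150:270,235:355],(480,480),interpolation=cv2.INTER_CUBIC),cv2.resize(t[130:250,240:320],(320,480),interpolation=cv2.INTER_CUBIC)]))
E
```

```text
[424.47999688 128.41313527 140.7       ] [426.03665332 125.44058322 128.94020439]
touch d 0 -1.48 3.8
t 12.1083
```

View pics/l2.png

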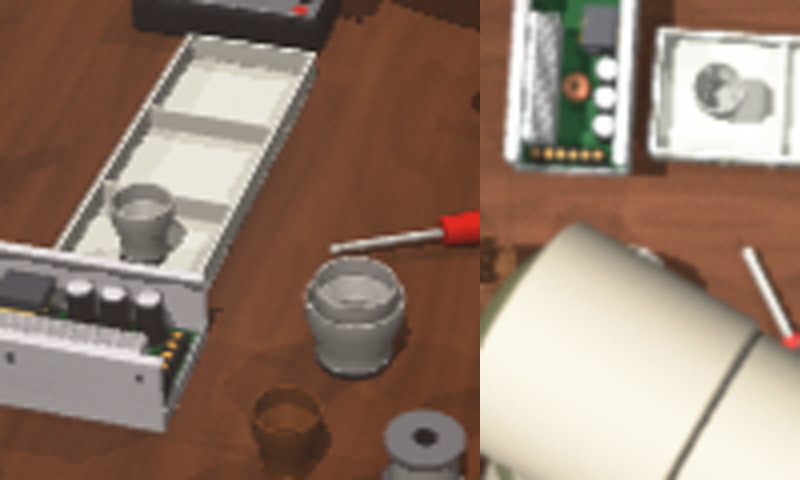

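The small cup stands upright in the bay beside the PSU. The two remaining cups are upright, medium mouth near side (323.5,222.5). Next is the medium cup.

```bash
python3 - <<'E'
from h import *
print(plane("side",323.5,222.5,66))
p=env.get_position().copy()
pick(426.3,127,55.3,32,72)
draw(55.3,16,120); print(fz(),env.get_time())
s=env.capture("side"); 
cv2.imwrite("pics/l3.png",cv2.resize(s[140:260,260:380],(480,480)))
E
```

```text
[423.95082996 135.03716056  66.        ]
at [426.6 127.   55.7] F [0.3 0.1 0.4]
w 56.2871758044395 gf 32.00062363408506 F [0.6 0.1 3.9] [426.8 127.   55.8]
-1.61 -2.88 -1.08 -1.61 -2.77 -2.56 -2.72 -3.13 w 56.63539115294004 t 18.7667
-2.87 19.2417
```

View pics/l3.png

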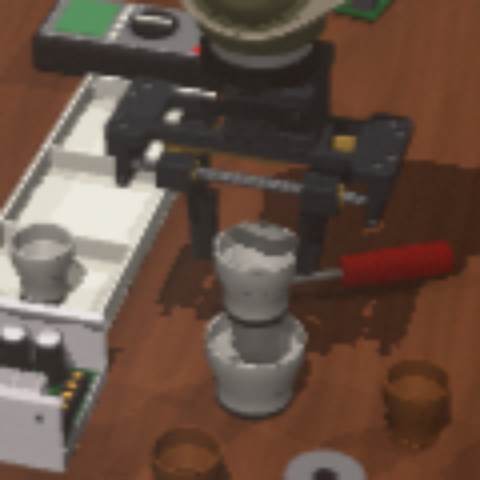

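The medium cup is out and level, with the large one still standing on the bench (mouth near side (324,225)). I place the medium one, then fetch the large.

```bash
python3 - <<'E'
from h import *
print(plane("side",324,225,54))
p=env.get_position().copy(); env.move_straight([p[0],p[1],160],v=150)
place(0,55.3-14+4,150)
pick(426.3,128,41.5,30,86)
draw(41.5,4,110); print(fz(),env.get_time())
s=env.capture("side"); 
cv2.imwrite("pics/l4.png",cv2.resize(s[130:270,240:380],(560,560)))
E
```

```text
[423.19921433 130.70208625  54.        ]
touch d 0 -2.27 4.26
t 24.7167
at [426.6 128.   41.9] F [-0.7  0.  -0.1]
w 68.16046748141538 gf 30.001471024006605 F [0.1 0.4 4.6] [426.7 128.   41.9]
-3.76 -4.57 w 68.25052433982613 t 27.75
-5.41 28.3333
```

View pics/l4.png

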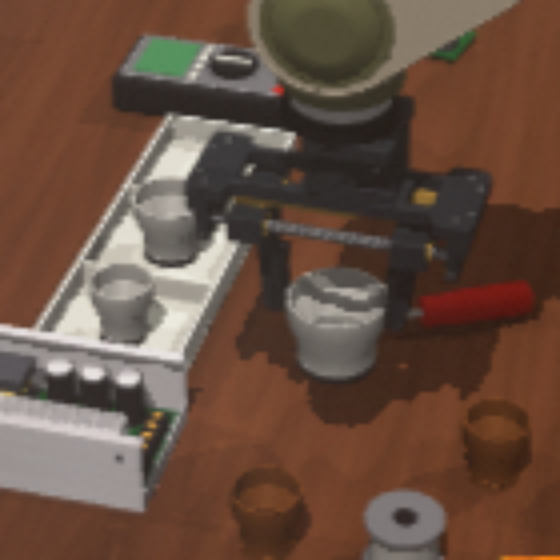

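Small and medium cups stand in their bays; the large cup is held level. Now it goes in the bay by the meter.

```bash
python3 - <<'E'
from h import *
p=env.get_position().copy(); env.move_straight([p[0],p[1],150],v=150)
place(-108.7,45.5,170)
env.movep([380,-350,250],R)
s=env.capture("side"); t=env.capture("top"); print(env.get_time())
cv2.imwrite("pics/l5.png",np.hstack([cv2.resize(s[130:270,230:370],(420,420)),cv2.resize(t[120:240,270:380],(380,420))]))
E
```

```text
touch d 0 -4.57 1.38
t 34.0333
35.2333
```

View pics/l5.png

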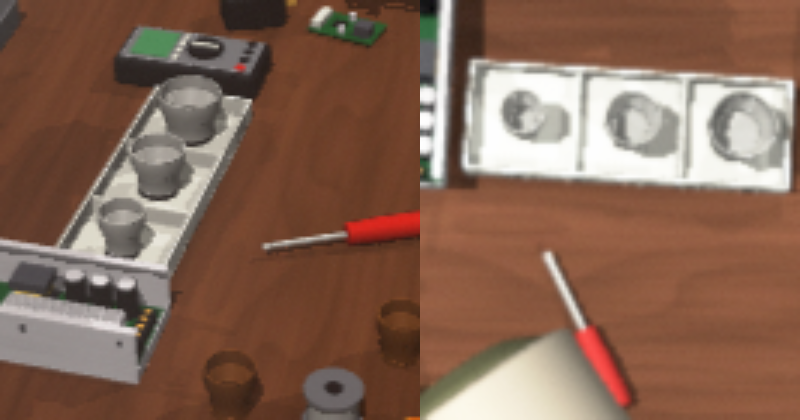

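All three cups stand upright inside their bays, in order, and the other objects look unmoved.

```bash
python3 -c "
from station import env
print(env.job_done())"
```

```text
the job is handed in; nothing more can be done
None
```

I separated the three cups and stood them upright in the tray, smallest beside the power supply, then medium, then largest by the meter. I handed the job in at about 35 s of the 64 s allowed; the final pictures show nothing tipped and nothing else visibly moved, but no verdict came back.

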